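# Vent the water prefilter and take off its bayonet lid

## Task

The cartridge in the water prefilter is due for a change. First let the pressure out: pull the red spring lever all the way forward, hold it there for a moment, and ease it slowly back home without letting it snap. Then turn the blue bayonet lid counter-clockwise until its lugs line up with the slots in the collar, lift it straight off and set it down gently, flat and right way up, inside the grey drip tray; do not push the red box or the small dropper bottle about.

Things in the scene. Friction and masses are not known exactly. Their poses are not given: they have to be found in the camera images.
- filter: Water prefilter fixed to the bench: clear bowl, black collar (145 mm across, top 170 mm above the bench) with three inner grey tabs (8 mm thick) and 26 mm slots between them. Origin on the bench under the bowl's axis, z up, -x its front. The lid's seat is 150 mm above the origin. White dot on the collar's front: open; red dot 0.85 rad clockwise of it: locked
- relief_lever (a joint): Pressure-relief lever in front of the bowl: 0 is home (leaning 0.35 rad back, to the filter's +x), 0.75 rad is fully forward (to the filter's -x). A spring pulls it home (about 1 N at the bar at home, 7.5 N fully forward); let go from far forward it snaps back at 3 to 4 rad/s
- lever_bar (a point): Centre of the red cross bar on top of the lever: a round bar 16 mm thick, 56 mm long, level, along the filter's y axis; about 189 mm above the bench at home. It moves on a circle of 95 mm radius about lever_pivot, in the filter's x-z plane (about 70 mm forward in all)
- lever_pivot (a point): Centre of the lever's pivot, 100 mm above the bench; the pivot axis is the filter's y axis. Fixed to the filter
- lid: Loose blue lid, 0.2 to 0.33 kg: disc 98 mm wide, 20 mm thick, three lugs (115 mm over the tips) and a grip bar along x. Origin under its centre, z up; a white arrow marks its -x side. It starts locked, x axis 0.6 to 1.1 rad clockwise (from above) of the filter's x; it lifts straight off, 2 mm side play, once they are parallel (-0.09 to +0.05 rad). A stop is 0.07 rad beyond. Turns easily
- lid_bar (a point): Where to grip the lid's bar: on the lid's axis, 43 mm above its underside. The bar is 14 mm thick (flat sides), 70 mm long along the lid's x, and stands from 20 to 56 mm above the underside
- tray: Grey drip tray fixed to the bench left of the lever: 165 mm along its x, 165 mm along its y, walls 4 mm thick and 22 mm high. Origin under its centre on the bench
- tray_floor (a point): Centre of the tray's inner floor, 4 mm above the bench; the lid's underside comes to lie at this height
- strip_box: Loose flat red box, 59 x 98 x 32 mm, to be left where it is. Origin under its centre
- dropper: Loose small amber dropper bottle, 30 mm across, 78 mm tall, to be left where it is. Origin under its centre
Mind the look-alikes: they are no part of the job. There is more than one size of the lid; the job needs the middle-sized.

How it is judged:
By the outcome, as a careful person would: the job done as asked, in the order asked, and still so for the second after the job is handed in, with the robot touching nothing.
It also fails if it takes over 51 s, if anything falls off the work surface, if the arm or the gripper's body presses on something with over 40 N, if the wrist force passes 120 N, or if a joint passes its speed limit or range.

## Robot

A 7-joint arm with a two-finger parallel gripper is mounted at the origin on a cart in front of the work surface, level with it; the furniture and walls round the work are solid. World frame = base frame: x ahead of the robot, y to its left, z up, the work surface at z = 0. Lengths are in m, angles in rad, forces in N, time in s.
With the tool pointing down it reaches from about 0.425 to 0.825 m from the base axis. Payload 3.6 kg.
Tool frame: the origin (TCP) lies midway between the tips of the shut fingers; the grasp point (between the pads) lies 19 mm behind it; z points along the fingers, y is the line along which they close (so a half turn about z gives the same grasp; the last joint's range is limited). The gripper opens to 93 mm and grips with 3 to 60 N. Pads are 15 mm wide; open, the fingers measure 128 mm over their backs; the gripper's body (75 mm by 188 mm) begins 65 mm behind the grasp point.
Start: joints at [1.085, 0.615, -0.013, 1.423, 0.008, 1.103, -0.04], TCP at [0.288, -0.582, 0.219] pointing down, gripper open.
Joint ranges: [-3.12, 3.12], [-0.3, 2.06], [-1.34, 1.32], [0.26, 2.42], [-1.36, 4.5], [0.01, 1.98], [-2.84, 2.84]. Speed limits (rad/s): [2.79, 2.79, 3.14, 3.14, 3.14, 3.14, 3.14].

## Interface

Orientations are given as a unit quaternion [x, y, z, w].
In Python, from cell import bot gives the robot as it stands. Calls block until the motion is done:
- bot.move_to(position, orientation): joint-space move of the TCP to a pose.
- bot.move_linear(position, v=0.15, orientation=None, threshold=None): straight line of the TCP; orientation=None keeps the orientation; v is the mean speed in m/s. With threshold (N) it stops when the force on the tool has changed by that much, and returns True; else False.
- bot.move_j(angles): joint-space move.
- bot.set_gripper(opening): finger opening in m; the grip force is fixed at half the most; returns when the fingers have stopped.
- bot.dwell(seconds).
- bot.ik(position, orientation): joint angles nearest the present ones, or None.
- bot.capture(name): name is "scene" or "top" or "wrist"; returns a dict with "pixels" (420x560x3 uint8, blue, green, red), "range_z" (420x560 float32, m along the optical axis (not along the pixel's ray), 0 where there is no reading), "fx", "fy", "cx", "cy" (pixels), "k1" (the pictures are not rectified: a ray, as slopes to the right and down, at radius r is drawn at 1 + k1 r^2 times it, then the intrinsics apply), "R" (3x3) and "t" (3): a world point X has camera coordinates R X + t. Camera axes: x right, y down, z forward; pixel columns grow to the right and rows downward; lengths in m; the calibration is good to about 2 mm. A picture is of the moment at which its call begins.
A pose or a line that the arm cannot do raises bot.IKError and nothing moves.
- bot.hand_in(): hands the job in; it is judged then, once.
Trained networks look in a picture, given as the dict that the camera call returned (one of the last four; its "shot" number tells which), for a name from the list of things; names that differ only in an ending like _2 or _b are one class to them, and where a whole thing is asked for, a point or a joint stands for the part that bears it (a point fixed in the world has none). Each returns a list of dicts, best first, with "conf" (0 to 1); they miss things now and then, are a little off and sometimes report something else, mostly with a low value. They report only what shows in the picture. A call takes as long as a camera call. They do not tell look-alikes from the thing itself.
- bot.recognise(picture, name): "at" ([row, column] in pixels, amid what is visible of it).
Readings, each from a call of its own:
- bot.current_time_s(): time.
- bot.current_joint_pos(): joint angles.
- bot.current_qd(): joint speeds.
- bot.current_tau(): joint torques, N m.
- bot.current_eef_pos(): TCP position.
- bot.current_ee_rot(): TCP orientation.
- bot.current_ft_force(): force on the tool from outside, world axes, zero at the start.
- bot.current_torque(): the same for the moment, N m.
- bot.current_gripper_width(): finger opening in m.
- bot.current_grip_force(): force on a finger pad.
Only numpy, scipy, OpenCV 4.12 (cv2) and the standard library are available. Lean on these libraries where they do the work, as an engineer would, in place of code of your own. Each camera call takes 0.05 s, during which the arm holds its last target. There are 200 camera calls.

## Working session

There is one attempt and no reset: what is moved stays moved. The work goes in short steps, each a Python script; the robot and the scene stay as the last script left them, time stands still between calls to the robot, and variables do not carry over. Pictures are saved under pics/ and viewed, at most 10 in all, crops included, and the job is handed in when it is done.

```bash
mkdir -p pics; ls; cat > h.py <<'E'
import numpy as np, cv2
from cell import bot
def pt(c,rc,z=None):
    r,k=rc; u=cv2.undistortPoints(np.array([[[k,r]]],float),np.array([[c['fx'],0,c['cx']],[0,c['fy'],c['cy']],[0,0,1]]),np.array([c['k1'],0,0,0.]))[0,0]
    R=np.array(c['R']);t=np.array(c['t']); d=R.T@np.array([u[0],u[1],1]); o=-R.T@t
    if z is None:
        p=c['range_z'][max(0,int(r)-1):int(r)+2,max(0,int(k)-1):int(k)+2]; p=p[p>0]
        s=np.median(p) if len(p) else np.nan
    else: s=(z-o[2])/d[2]
    return o+s*d
def cloud(c):
    H,W=c['range_z'].shape
    g=np.stack(np.meshgrid(np.arange(W),np.arange(H)),-1).reshape(-1,1,2).astype(float)
    u=cv2.undistortPoints(g,np.array([[c['fx'],0,c['cx']],[0,c['fy'],c['cy']],[0,0,1]]),np.array([c['k1'],0,0,0.])).reshape(H,W,2)
    z=c['range_z'].astype(float); P=np.concatenate([u*z[...,None],z[...,None]],-1)
    P=(P-np.array(c['t']))@np.array(c['R']); P[z<=0]=np.nan
    return P
def save(c,n): cv2.imwrite('pics/'+n+'.png',c['pixels'])
E
python3 - <<'E'
from h import *
np.set_printoptions(precision=3,suppress=True)
print(bot.current_ee_rot(),bot.current_time_s())
ims=[]
for n in ['scene','top']:
    c=bot.capture(n); save(c,n+'0'); print(n,-np.array(c['R']).T@c['t'])
    for o in ['filter','relief_lever','lid','tray','strip_box','dropper']:
        for d in bot.recognise(c,o)[:4]: print(o,np.round(d['conf'],2),np.round(d['at']),pt(c,d['at']))
print(bot.current_time_s())
E
```

```text
pics
[ 0.974  0.228 -0.    -0.001] 0.0
scene [ 0.065 -1.203  0.722]
filter 0.76 [243. 286.] [ 0.508 -0.36   0.022]
relief_lever 0.65 [183. 249.] [ 0.432 -0.351  0.195]
lid 0.91 [318. 261.] [ 0.36  -0.533  0.014]
lid 0.86 [369. 320.] [ 0.38  -0.712  0.04 ]
lid 0.74 [176. 290.] [ 0.539 -0.325  0.168]
tray 0.82 [227. 210.] [ 0.395 -0.19   0.003]
strip_box 0.62 [282. 358.] [ 0.565 -0.556  0.03 ]
dropper 0.84 [293. 315.] [ 0.469 -0.55   0.04 ]
top [ 0.37  -0.414  1.121]
filter 0.56 [215. 237.] [ 0.487 -0.346  0.008]
relief_lever 0.82 [239. 238.] [ 0.418 -0.358  0.197]
relief_lever 0.43 [176. 314.] [ 0.576 -0.539  0.033]
lid 0.76 [265. 309.] [ 0.359 -0.517  0.043]
lid 0.72 [178. 221.] [ 0.543 -0.326  0.206]
lid 0.72 [246. 380.] [ 0.4   -0.694  0.029]
lid 0.53 [245. 171.] [ 0.418 -0.181  0.004]
tray 0.63 [246. 174.] [ 0.414 -0.189  0.005]
tray 0.16 [216. 241.] [ 0.485 -0.357  0.008]
strip_box 0.77 [178. 312.] [ 0.573 -0.533  0.032]
dropper 0.48 [177. 220.] [ 0.546 -0.326  0.206]
dropper 0.42 [215. 240.] [ 0.487 -0.355  0.007]
0.7
```

View pics/scene0.png

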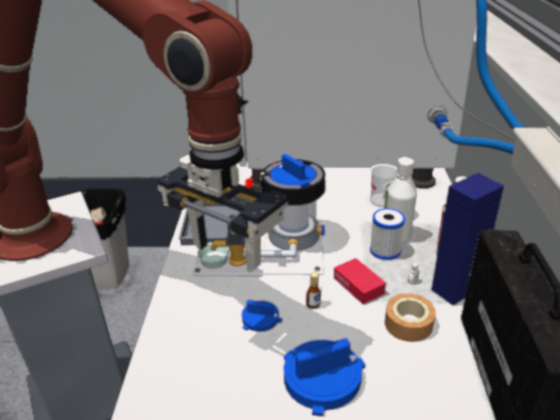

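View pics/top0.png

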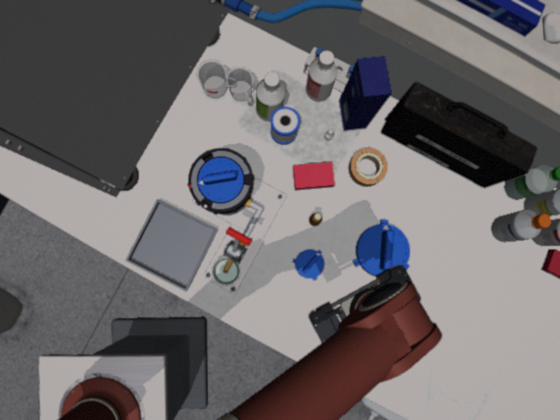

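The top picture shows the filter with its lid at about (180,221), the red bar at (237,239), the tray at (245,173), the box at (176,313) and the dropper at (217,316). The two loose lids are decoys.

```bash
python3 - <<'E'
from h import *
np.set_printoptions(precision=4,suppress=True)
c=bot.capture('top'); P=cloud(c); im=c['pixels'].astype(int); b,g,r=im[...,0],im[...,1],im[...,2]
X,Y,Z=P[...,0],P[...,1],P[...,2]
def near(x,y,d): return np.hypot(X-x,Y-y)<d
def rect(m,n):
    q=P[m]; a=cv2.minAreaRect(q[:,:2].astype(np.float32)); print(n,m.sum(),'med',np.median(q,0),'rect',a, cv2.boxPoints(a).tolist())
red=(r>120)&(g<70)&(b<70)
rect(red&near(.418,-.358,.06)&(Z>.15),'bar')
q=P[(b<90)&(g<90)&(r<90)&near(.54,-.326,.1)&(abs(Z-.17)<.006)]
# circle fit of collar ring outer
h=cv2.convexHull(q[:,:2].astype(np.float32)); print('collar',len(q),cv2.minEnclosingCircle(h),q[:,2].mean())
A=np.c_[2*h[:,0],np.ones(len(h))]; s=np.linalg.lstsq(A,(h[:,0]**2).sum(1),rcond=None)[0]; print(s[:2],np.sqrt(s[2]+s[0]**2+s[1]**2))
rect((b>100)&(r<90)&near(.543,-.326,.06)&(Z>.196)&(Z<.215),'lidbar')
rect(near(.543,-.326,.1)&(b>100)&(r<90)&(Z>.16)&(Z<.176),'lid disc')
rect(near(.41,-.187,.14)&(Z>.015)&(Z<.026),'tray rim')
rect(red&near(.573,-.533,.08)&(Z>.025),'box')
s=bot.capture('scene')
d=bot.recognise(s,'dropper')[0]; print('dropper',pt(s,d['at']))
cv2.imwrite('pics/crop.png',cv2.resize(c['pixels'][130:300,120:330],None,fx=3.5,fy=3.5,interpolation=cv2.INTER_CUBIC))
E
```

```text
bar 171 med [ 0.4237 -0.3608  0.197 ] rect ((0.4236743748188019, -0.3599458932876587), (0.05301699414849281, 0.014342219568789005), 59.73575210571289) [[0.40412062406539917, -0.3792273998260498], [0.41650813817977905, -0.3864557147026062], [0.4432281255722046, -0.3406643867492676], [0.4308406114578247, -0.3334360718727112]]
collar 687 ((0.5466408729553223, -0.322628915309906), 0.07245217263698578) 0.17041944227707234
[ 0.5468 -0.3221] 0.06985943163376596
lidbar 218 med [ 0.5474 -0.3223  0.2059] rect ((0.5476374626159668, -0.32155779004096985), (0.013899269513785839, 0.06929747015237808), 7.77628231048584) [[0.5360636115074158, -0.2881680130958557], [0.5454398989677429, -0.3568282127380371], [0.5592113137245178, -0.354947566986084], [0.5498350262641907, -0.2862873673439026]]
lid disc 1304 med [ 0.5393 -0.323   0.1709] rect ((0.5474212765693665, -0.321722149848938), (0.09688958525657654, 0.09744974970817566), 72.52753448486328) [[0.4863990843296051, -0.3533022403717041], [0.579352617263794, -0.38256126642227173], [0.6084434986114502, -0.2901420593261719], [0.515489935874939, -0.26088303327560425]]
tray rim 638 med [ 0.4045 -0.1804  0.0232] rect ((0.40364381670951843, -0.21051140129566193), (0.2285773903131485, 0.16827261447906494), 61.83317184448242) [[0.2755223214626312, -0.27154994010925293], [0.4238675534725189, -0.3509814143180847], [0.531765341758728, -0.14947286248207092], [0.38342007994651794, -0.07004138827323914]]
box 371 med [ 0.5782 -0.5184  0.0331] rect ((0.5783565640449524, -0.5358325839042664), (0.05613351985812187, 0.09303345531225204), 4.108951568603516) [[0.5470288395881653, -0.49144649505615234], [0.553695023059845, -0.5842407941818237], [0.6096842885017395, -0.5802186727523804], [0.6030181050300598, -0.487424373626709]]
dropper [ 0.468  -0.5477  0.0417]
```

View pics/crop.png

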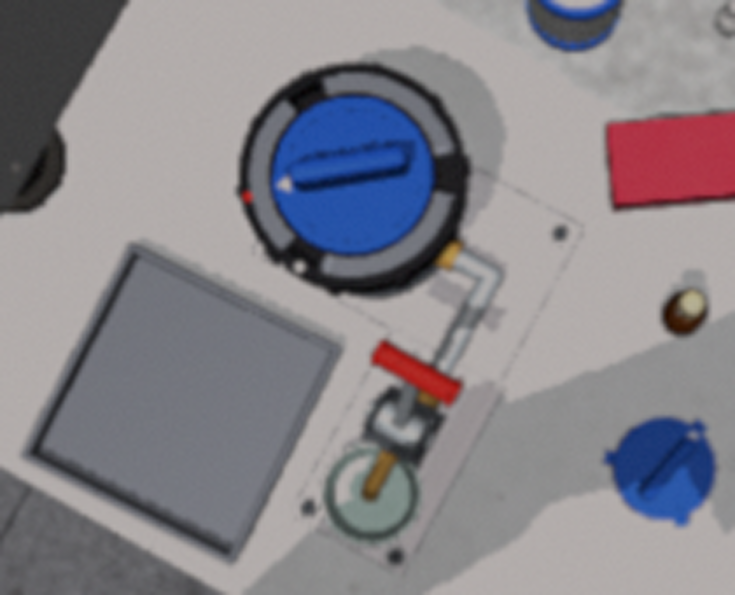

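The crop shows the lid's arrow pointing left near the red dot (247,197), so the lid is locked. The white dot is at (300,267), the tray corners are clear, and the lever bar runs along the filter's y axis. Next I'll refine the dots and tray and check IK.

```bash
cat >> h.py <<'E'
F=np.array([.5470,-.3220])
def quat(a):  # tool down, closing axis at angle a
    t=(a+np.pi/2)/2; return [np.cos(t),np.sin(t),0,0]
E
python3 - <<'E'
from h import *
np.set_printoptions(precision=4,suppress=True)
c=bot.capture('top')
f=lambda x,y,z: pt(c,(130+y/3.5,120+x/3.5),z)
cs=[f(*p,.022) for p in [(137,243),(343,345),(233,560),(28,455)]]; print('tray',np.mean(cs,0),np.array(cs)[:,:2], np.linalg.norm(cs[0]-cs[1]),np.linalg.norm(cs[1]-cs[2]))
for n,p in dict(white=(300,267),red=(247,197),arrow=(284,185)).items():
    q=f(*p,.17)[:2]-F; print(n,np.hypot(*q),'filter x angle',np.arctan2(*-q[::-1]))
a=-.53; u=np.array([np.cos(a),np.sin(a)])
B=np.array([.4237,-.36])
for k in (a,a+np.pi): print('lever',k,bot.ik([*(B-.017*np.array([-u[1],u[0]])),.176],quat(k)))
for s in (0,np.pi):
  for k in (-1.435,-.53): print('lid',k,s,bot.ik([*F,.176],quat(k+np.pi/2-s)))
  print('tray',s,bot.ik([*np.mean(cs,0)[:2],.03],quat(-.53+np.pi/2-s)))
E
```

```text
tray [ 0.4177 -0.189   0.022 ] [[ 0.5289 -0.1554]
 [ 0.4535 -0.3001]
 [ 0.3067 -0.2218]
 [ 0.3818 -0.0787]] 0.1631052112226828 0.16629822385639392
white 0.06521970807302946 filter x angle -0.5156764170014806
red 0.06552486024076845 filter x angle -1.3732022448193613
arrow 0.04197860117899492 filter x angle -1.427017296280605
lever -0.53 [ 0.8052  0.5245 -0.1681  1.7437  0.1087  0.8824  0.0602]
lever 2.611592653589793 [ 0.2822  0.5951  0.6613  1.7604 -0.4407  0.939  -2.5454]
lid -1.435 0 [ 0.6855  0.6487 -0.3241  1.5193  0.229   1.011   0.4366]
lid -0.53 0 [ 0.8187  0.6881 -0.5675  1.5146  0.4027  1.0573  1.1957]
tray 0 [ 0.6358  0.6665 -0.3821  2.1383  0.5767  0.4365  0.838 ]
lid -1.435 3.141592653589793 [ 0.2265  0.6694  0.4751  1.536  -0.3398  1.019  -2.2127]
lid -0.53 3.141592653589793 [ 0.3645  0.6386  0.2285  1.5311 -0.1621  0.9906 -1.4622]
tray 3.141592653589793 [ 0.2828  0.6434  0.139   2.149  -0.2362  0.3631 -1.4852]
```

```bash
python3 - <<'E'
from h import *
np.set_printoptions(precision=4,suppress=True)
a=-.524; u=np.array([np.cos(a),np.sin(a)]); v=np.array([-u[1],u[0]])
B=np.array([.4237,-.36])-.017*v; q=quat(a)
f0=np.array(bot.current_ft_force())
bot.set_gripper(.034)
bot.move_linear([.288,-.582,.26],v=.2)
bot.move_to([*B,.25],q)
print('down hit',bot.move_linear([*B,.177],v=.08,threshold=6), bot.current_eef_pos(), bot.current_time_s())
bot.set_gripper(.022)
print(bot.current_gripper_width(),bot.current_grip_force(),np.array(bot.current_ft_force())-f0)
for k in ('top','scene'): c=bot.capture(k); save(c,k+'1')
A=cv2.imread('pics/top1.png')[180:290,180:310]; S=cv2.imread('pics/scene1.png')[130:240,190:320]
cv2.imwrite('pics/l1.png',cv2.resize(np.hstack([A,S]),None,fx=3,fy=3))
E
```

```text
down hit False [ 0.4156 -0.375   0.1775] 4.3333
0.022120371997759885 0.0 [0.3112 0.2897 0.6388]
```

View pics/l1.png

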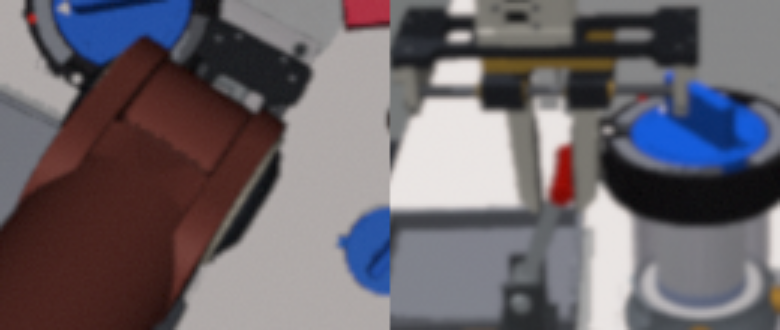

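The bar sits caged between the fingers (scene crop ~ (565,175)). Now I'll pull it.

```bash
python3 - <<'E'
from h import *
np.set_printoptions(precision=4,suppress=True)
a=-.524; u=np.array([np.cos(a),np.sin(a)]); v=np.array([-u[1],u[0]])
B=np.array([.4237,-.36])-.017*v
F3=lambda:np.array(bot.current_ft_force())
d=lambda:(np.array(bot.current_eef_pos())[:2]-B)@u
T=lambda s,z=.177:[*(B+s*u),z]
bot.move_linear(T(-.066),v=.035); print(d(),F3()[:2]@u)
print(bot.move_linear(T(-.088),v=.015,threshold=12),d(),F3(),F3()[:2]@u)
c=bot.capture('scene'); save(c,'scene2')
cv2.imwrite('pics/l2.png',cv2.resize(c['pixels'][130:240,170:320],None,fx=3,fy=3))
bot.dwell(1.0); print(d(),F3()[:2]@u,bot.current_time_s())
E
```

```text
-0.0648277982354475 8.968733393595265
True -0.06687203276836189 [ 6.3683 -4.312  -0.9544] 7.671285455551999
-0.06515561321727621 6.539691483089972 8.8167
```

View pics/l2.png

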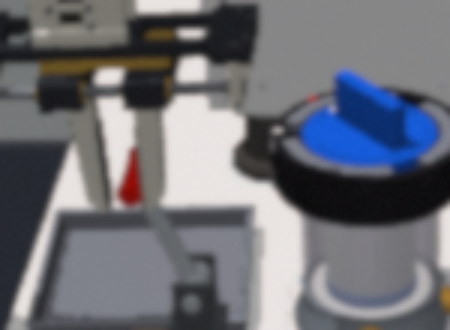

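The lever is far forward, but I want a firm stop. Pressing a bit further.

```bash
python3 - <<'E'
from h import *
np.set_printoptions(precision=4,suppress=True)
a=-.524; u=np.array([np.cos(a),np.sin(a)]); v=np.array([-u[1],u[0]])
B=np.array([.4237,-.36])-.017*v
F3=lambda:np.array(bot.current_ft_force())
d=lambda:(np.array(bot.current_eef_pos())[:2]-B)@u
T=lambda s,z=.177:[*(B+s*u),z]
for s in np.arange(-.068,-.084,-.002):
    h=bot.move_linear(T(s),v=.012,threshold=22); f=F3(); print(round(s,3),h,d(),f[:2]@u,f[2],bot.current_gripper_width())
    if h or f[:2]@u>22: break
bot.dwell(.6); print(d(),F3()[:2]@u,bot.current_time_s())
E
```

```text
-0.068 False -0.06603009955467017 6.976897492529899 0.9542341915643913 0.022358012528658672
-0.07 False -0.06798737445366308 8.430810445646086 -1.7855415211874996 0.022401082465801393
-0.072 False -0.06981891140793157 9.462501828208202 -5.295021636795639 0.02248627312137777
-0.074 False -0.07031834036520729 12.677179738598937 -8.568107161324393 0.022215585569970716
-0.076 False -0.07038644973924008 16.120473428312156 -12.875884437818492 0.02190634510177801
-0.078 False -0.07044515449125698 18.217240604442804 -14.636317184377665 0.02222757090183096
-0.08 False -0.0705194229613414 21.77705077752609 -16.66183381000053 0.022806172148470538
-0.082 False -0.07057306014367669 25.017571238636016 -19.080952761707877 0.022377054571519797
-0.07059071152741395 25.420401843551918 11.8833
```

Solid stop at −70.5 mm, so the lever is fully forward and held. Easing it home.

```bash
python3 - <<'E'
from h import *
np.set_printoptions(precision=4,suppress=True)
a=-.524; u=np.array([np.cos(a),np.sin(a)]); v=np.array([-u[1],u[0]])
B=np.array([.4237,-.36])-.017*v
F3=lambda:np.array(bot.current_ft_force())
d=lambda:(np.array(bot.current_eef_pos())[:2]-B)@u
T=lambda s,z=.177:[*(B+s*u),z]
bot.move_linear(T(-.068),v=.02); print(d(),F3()[:2]@u)
bot.move_linear(T(-.012),v=.022); print(d(),F3())
bot.move_linear(T(.001),v=.012); print(d(),F3(),bot.current_time_s())
bot.set_gripper(.034)
print(bot.move_linear(T(.001,.25),v=.15,threshold=8),F3(),bot.current_time_s())
# to lid
x=-1.43; k=x+np.pi/2
bot.move_to([*F,.26],quat(k)); print(bot.current_joint_pos())
w=bot.capture('wrist'); save(w,'w1'); c=bot.capture('scene'); save(c,'scene3')
P=cloud(c); im=c['pixels'].astype(int); m=(im[...,2]>120)&(im[...,1]<70)&(im[...,0]<70)&(P[...,2]>.17)&(P[...,2]<.2)&(np.hypot(P[...,0]-.42,P[...,1]+.36)<.1)
print('bar',m.sum(),np.median(P[m],0),bot.current_time_s())
S=c['pixels'][130:270,170:350]
cv2.imwrite('pics/l3.png',np.hstack([cv2.resize(w['pixels'],None,fx=.7,fy=.7),cv2.resize(S,(378,294))]))
E
```

```text
-0.06569622800338319 6.1191427060113
-0.012041753020474086 [ 0.7705 -0.4194 -0.9749]
0.0007976507948718904 [-1.353   0.7644 -0.5388] 16.6583
False [-0.3238  0.0451 -0.2368] 17.7583
[ 0.7028  0.5808 -0.359   1.4044  0.2091  1.1974  0.4611]
bar 108 [ 0.4228 -0.3666  0.1953] 18.4833
```

View pics/l3.png

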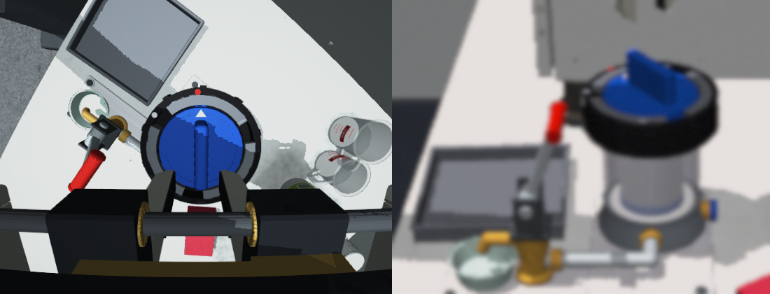

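The lever is home and the gripper is aligned with the lid's bar. The wrist view shows the arrow at (200,113) next to the red dot at (197,91). Now grip and turn.

```bash
python3 - <<'E'
from h import *
np.set_printoptions(precision=4,suppress=True)
F3=lambda:np.array(bot.current_ft_force())
x=-1.43; k=x+np.pi/2
print('hit',bot.move_linear([*F,.176],v=.08,threshold=8),bot.current_eef_pos(),F3())
bot.set_gripper(0.0); print(bot.current_gripper_width(),bot.current_grip_force(),F3(),bot.current_time_s())
for x in np.linspace(-1.43,-.535,7)[1:]:
    bot.move_to([*F,.176],quat(x+np.pi/2)); print(round(x,3),F3(),bot.current_torque()[2],bot.current_gripper_width(),bot.current_time_s())
    if abs(F3()).max()>35: break
w=bot.capture('wrist'); save(w,'w2'); c=bot.capture('scene'); save(c,'scene4')
cv2.imwrite('pics/l4.png',np.hstack([w['pixels'][60:320,120:420],cv2.resize(c['pixels'][120:250,200:350],(300,260))]))
E
```

```text
hit False [ 0.5475 -0.3222  0.1767] [ 0.3725  0.8311 -0.1847]
0.013674575671885455 30.000002682209015 [1.969  0.3067 0.7827] 20.15
-1.281 [1.4111 0.8477 0.5289] 0.012887262470048014 0.013420096437150796 20.4
-1.132 [0.2678 0.4586 2.4471] 0.13417749118892797 0.013856976282282283 20.65
-0.982 [-0.1135  0.4829  3.9625] 0.07504721586958846 0.013766699743057685 20.9
-0.833 [1.1266 1.2644 4.2359] 0.16416123057957796 0.01394950237073813 21.15
-0.684 [1.751  1.1241 4.2955] 0.14086162964840718 0.013899066198962043 21.4
-0.535 [1.5693 1.358  5.4241] 0.1664962461727894 0.013735154217077241 21.65
```

View pics/l4.png

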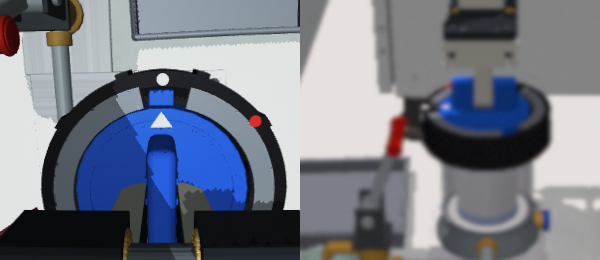

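The lug sits in the slot under the white dot, so it's aligned. Lifting.

```bash
python3 - <<'E'
from h import *
np.set_printoptions(precision=4,suppress=True)
F3=lambda:np.array(bot.current_ft_force())
h=bot.move_linear([*F,.20],v=.03,threshold=10); print('lift hit',h,F3(),bot.current_eef_pos(),bot.current_gripper_width())
if not h:
    bot.move_linear([*F,.265],v=.1); print(F3(),bot.current_gripper_width())
    q=quat(-.535+np.pi/2); T=[.4177,-.189]
    bot.move_linear([*T,.265],v=.12,orientation=q); print(bot.current_eef_pos(),bot.current_time_s())
    bot.move_linear([*T,.08],v=.1)
    w=bot.capture('wrist'); save(w,'w3'); c=bot.capture('scene'); save(c,'scene5'); t=bot.capture('top')
    cv2.imwrite('pics/l5.png',np.hstack([cv2.resize(w['pixels'],(400,300)),cv2.resize(c['pixels'][130:280,150:350],(400,300))]))
print(bot.current_time_s())
E
```

```text
lift hit True [ 1.4294 -0.4736 -2.355 ] [ 0.5475 -0.3217  0.1765] 0.013706128008675555
22.0417
```

```bash
python3 - <<'E'
from h import *
np.set_printoptions(precision=4,suppress=True)
F3=lambda:np.array(bot.current_ft_force())
for z in (.178,.180,.183,.187,.192,.2):
    h=bot.move_linear([*F,z],v=.02,threshold=15); print(z,h,F3(),bot.current_eef_pos(),bot.current_gripper_width())
    if h: break
print(bot.current_time_s())
E
```

```text
0.178 False [ 3.1819  0.5817 -4.4399] [ 0.5473 -0.3217  0.1771] 0.013936528391326626
0.18 False [ 3.5137  0.6439 -4.8426] [ 0.5472 -0.3218  0.1799] 0.013989633173948792
0.183 False [ 3.2258  0.1864 -2.9499] [ 0.5472 -0.3219  0.1835] 0.013254735414863193
0.187 False [ 4.9519  0.3595 -1.0098] [ 0.5472 -0.322   0.1875] 0.013990693621558416
0.192 False [ 3.3291  0.0944 -2.1882] [ 0.5471 -0.3221  0.1924] 0.013582692412728034
0.2 False [ 0.7837 -0.8952 -1.3819] [ 0.5459 -0.3224  0.1999] 0.013787382868715
24.15
```

```bash
python3 - <<'E'
from h import *
np.set_printoptions(precision=4,suppress=True)
F3=lambda:np.array(bot.current_ft_force())
h=bot.move_linear([*F,.265],v=.1,threshold=15); print(h,F3(),bot.current_eef_pos(),bot.current_gripper_width())
if not h:
    q=quat(-.535+np.pi/2); T=[.4177,-.189]
    bot.move_linear([*T,.265],v=.12,orientation=q)
    bot.move_linear([*T,.08],v=.1); print(bot.current_eef_pos(),F3())
w=bot.capture('wrist'); c=bot.capture('scene'); 
cv2.imwrite('pics/l5.png',np.hstack([cv2.resize(w['pixels'],(400,300)),cv2.resize(c['pixels'][130:280,150:350],(400,300))]))
print(bot.current_time_s())
E
```

```text
False [-0.2341 -0.286  -1.9265] [ 0.5465 -0.3219  0.2643] 0.013868664607598101
[ 0.418  -0.1891  0.0804] [ 0.1163 -0.1365 -1.5816]
28.7417
```

View pics/l5.png

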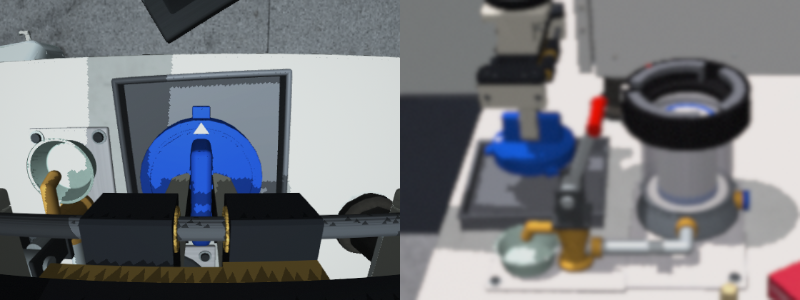

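The lid is held level over the tray, and the collar is empty. Lowering gently.

```bash
python3 - <<'E'
from h import *
np.set_printoptions(precision=4,suppress=True)
F3=lambda:np.array(bot.current_ft_force())
T=[.4177,-.189]
bot.move_linear([*T,.042],v=.06)
print(bot.move_linear([*T,.0285],v=.012,threshold=4),bot.current_eef_pos(),F3())
bot.dwell(.2); print(bot.current_eef_pos(),F3())
bot.set_gripper(.034); bot.dwell(.2); print(bot.current_gripper_width(),bot.current_time_s())
bot.move_linear([*T,.22],v=.12); 
bot.move_linear([.36,-.30,.28],v=.15)
c=bot.capture('scene');t=bot.capture('top');P=cloud(c);im=c['pixels'].astype(int)
m=(im[...,0]>100)&(im[...,2]<90)&(np.hypot(P[...,0]-T[0],P[...,1]-T[1])<.09)
q=P[m]; print('lid pts',m.sum(),np.median(q,0),q[:,2].max(),[d['at'] for d in bot.recognise(c,'dropper')[:1]],bot.current_time_s())
d=q[(q[:,2]>.018)&(q[:,2]<.032)]; A=np.c_[d[:,:2]-d[:,:2].mean(0),np.ones(len(d))]; print('disc plane',np.linalg.lstsq(A,d[:,2],rcond=None)[0])
cv2.imwrite('pics/l6.png',np.hstack([cv2.resize(c['pixels'][130:330,150:400],(400,320)),cv2.resize(t['pixels'][120:320,110:360],(400,320))]))
E
```

```text
True [ 0.4176 -0.189   0.0303] [-0.6384  0.4573  5.4065]
[ 0.4176 -0.189   0.0303] [-0.2584  0.2108  5.5155]
0.03379723031099324 31.3917
lid pts 948 [ 0.4036 -0.2002  0.0247] 0.06209864594378398 [] 34.35
disc plane [0.0323 0.0474 0.0241]
```

View pics/l6.png

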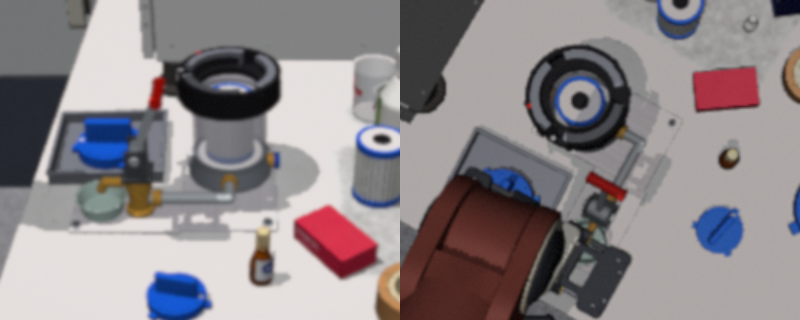

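The lid lies flat in the tray, the lever is home, the box and dropper haven't moved, and the arm is clear.

```bash
python3 -c "
from h import *
print(bot.hand_in(),bot.current_time_s())"
```

```text
the job is handed in; nothing more can be done
the job is handed in; nothing more can be done
```

The job is handed in at about 34 s of the 51 s allowed: I pulled the lever to its stop, held it and eased it home, then unlocked the lid and set it down flat and right way up in the tray, with the red box and dropper bottle left where they were.

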